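Clamp a rack of milk samples in the shaker

TASK

The rack of milk samples is standing part-way out of the shaker's tray: push it fully home against the back stop. Then crank the hold-down screw until its padded bar meets the vial caps, and snug it up by feel, tight enough to hold the rack for shaking but never so hard that the caps crack. Let go of the crank, and leave the other things on the bench alone.

Things in the scene. Friction and masses are not known exactly. Their poses are not given: they have to be found in the camera images.
- shaker: Bench sample shaker, fixed: blue housing 280 x 190 mm, 45 mm high, with an aluminium tray on it whose top is 60 mm above the bench. Origin: on the bench under the screw's axis; x runs along the tray from the open loading end (x = -126 mm) to the back stop, z up. A channel 55 mm wide between two steel strips 12 mm high (from x = -108 to +132 mm) guides the rack along x.
- back_stop (a point): Foot of the back stop's face, in the middle, on the tray's top: an upright steel plate 64 mm wide, 30 mm high, 120 mm beyond the screw's axis.
- bridge (a point): Middle of the top of the aluminium bridge (34 mm along the tray, 146 mm across, 22 mm thick, top 214 to 218 mm above the bench, set at a different height each time) fixed on two columns 14 mm thick, up to 228 mm high, 57 mm to either side of the channel's middle. The vertical hold-down screw passes through it here.
- rack: White plastic rack 240 x 50 x 42 mm high, 0.5 to 0.8 kg, loose in the tray's channel, drawn out by 5 to 10 cm. It carries five capped vials, 40 mm apart, fixed in it; cap tops 74 mm above its underside. Origin: centre of the underside; x along its length, towards the back stop. Fully home it touches the stop, its origin under the screw's axis. Slides with 2 to 6 N.
- rack_end (a point): Middle of the rack's outer end face (50 x 42 mm, with a yellow label holder), 21 mm above the rack's underside: the place to push.
- crank (a joint): Turn of the screw's crank in rad. It grows clockwise seen from above, which screws the padded bar down by 10 mm a turn; crank and grip go down with it. It starts at 2.0 to 6.4; 0 is fully up. Turned freely it drags with a steady 6.5 N at the grip along its circle; it stays where it is left. Once the bar bears it clamps with about 90 N per rad. In all it takes 1 to 2 turns.
- crank_centre (a point): Point on the vertical axis of the screw, at the height of the middle of the crank's grip; it goes down with the screw.
- crank_grip (a point): Middle of the crank's grip: an upright red cylinder 18 mm thick, 42 mm tall (21 mm above and below this point), spinning freely on its pin 40 mm from the screw's axis. It stands on a flat dark crank arm; the hub at the screw's axis ends 16 mm below the height of this point.
- pad: Hold-down bar under the screw, aluminium with black rubber below, 180 mm along the tray, 30 mm wide; does not turn. Origin: middle of its underside, 3 to 18 mm above the cap tops at the start. Its swivel has up to 4 mm of greasy end play, an unknown part of it free: the bar first only touches the caps (under 8 N) until the play closes, then it clamps, about 70 N per mm of screw travel.
- pad_top (a point): Middle of the bar's metal top, 14 mm above its underside. How tight: each 25 N of clamping adds 1 N to the drag at the grip (when the tool stops, part of the drag goes, but the rise stays). The rack is held well at 60 to 130 N on the caps, that is 2.4 to 5.2 N more at the grip than turning freely, so aim for about 3.8 N more; the caps crack at 200 N.
- reagent: Bystander: round bottle with a blue cap, 72 mm wide, 150 mm high; origin at its foot.
- washbottle: Bystander: white wash bottle with a blue top and spout, 62 mm wide, 180 mm high; origin at its foot.
- sample: Bystander: single capped milk vial, 37 mm wide, 74 mm high; origin at its foot.
- basket: Bystander: white wire basket of vials, 240 x 150 mm, 77 mm high; origin at its foot.

How it is judged:
By the outcome, as a careful person would: the job done as asked, in the order asked, and still so for the second after the job is handed in, with the robot touching nothing.
It also fails if it takes over 72 s, if anything falls off the work surface, if the arm or the gripper's body presses on something with over 40 N, if the wrist force passes 120 N, or if a joint passes its speed limit or range.

ROBOT

A 6-joint arm with a two-finger parallel gripper is mounted at the origin on the work surface. World frame = base frame: x ahead of the robot, y to its left, z up, the work surface at z = 0. Lengths are in m, angles in rad, forces in N, time in s.
With the tool pointing down it reaches from about 0.425 to 0.95 m from the base axis. Payload 3.5 kg.
Tool frame: the origin (TCP) lies midway between the tips of the shut fingers; the grasp point (between the pads) lies 19 mm behind it (ctrl.pinch_z is the distance from the TCP to the grasp point, in m); z points along the fingers, y is the line along which they close (so a half turn about z gives the same grasp; the last joint's range is limited). The gripper opens to 85 mm and grips with 20 to 120 N. Pads are 22 mm wide; open, the fingers measure 114 mm over their backs; the gripper's body (76 mm by 85 mm) begins 54 mm behind the grasp point. The pads swing forward as they close: fully open they stand 13 mm farther back than shut.
Start: joints at [-1.404, 0.286, 1.577, -0, 1.279, -0.15], TCP at [0.21, -0.641, 0.231] pointing down, gripper open.
Joint ranges: [-2.77, 2.77], [-0.9, 2.22], [0.21, 2.48], [-1.53, 4.67], [0.24, 2.81], [-2.84, 2.84]. Speed limits (rad/s): [2.79, 2.79, 3.14, 3.14, 3.14, 3.14].

INTERFACE

Orientations are given as a unit quaternion [x, y, z, w].
In Python, from plant import get_state, viewer, sign_off, ctrl gives the robot as it stands. The module is installed in compiled form; this text tells all that it offers.
- The arm moves only by the shell command python3 -m handwheel 'ROWS' [FORCE]. ROWS is JSON, a list that holds one entry, the list of rows, each a list of 5 numbers: the finger opening in m, from 0 to 0.0854, then the shift along the tool's x, y, z in m, then the turn about the tool's z in degrees. In form: [[[claw, x, y, z, spin], ...]]. A call has 1 to 12 rows; each row shifts and turns the commanded pose from where the row before left it, along the tool's axes as they then stand; what a row does not reach is not made up. A row lasts 1/12 s, in which the tool goes at most 41.7 mm and 7.16 degrees, less where a joint would pass 70% of its speed; a pose out of reach is approached as far as the arm can. A call is refused whole if a number of a shift passes 0.0417 or a number of a turn 7.16, either way. A call with a gripper value outside its range is refused whole. The fingers move at their own pace and stop on an object; FORCE is the grip in N (left out, the last holds). Time passes only in rows, so rows that do not move let the fingers close. It gives the time, the measured TCP pose, the force, the opening and the grip force at its end, in the units of the state.
- get_state(): the state, without advancing time (a new reading comes with each control period).
- viewer.read_camera(name): name is "scene" or "top" or "wrist"; returns the picture (384x512x3 uint8, blue, green, red); there is no depth.
- viewer.camera_params(name): a dict with "fov_y" (degrees; the focal length in pixels is half the picture's height over the tangent of half this angle, whatever the lens; pixels are square), "cx", "cy" (the principal point, pixels), "xyz" and "attitude" of the camera in the world; the wrist camera has in their place "hand_eye" (4x4, takes a point from camera to tool coordinates, whose origin is the TCP and whose axes are the flange's). Camera axes: x right, y up, looking along -z (the intrinsics and any distortion apply to the point x, -y, -z); pixel columns grow to the right and rows downward; lengths in m; the calibration is good to about 2 mm. A picture is of the moment at which its call begins: read the wrist's pose just before it. camera_params takes no time and is no camera call.
- sign_off(): hands the job in; it is judged then, once.
Trained networks look in the newest picture that a camera, given by its name, has taken for a name from the list of things; names that differ only in an ending like _2 or _b are one class to them, and where a whole thing is asked for, a point or a joint stands for the part that bears it (a point fixed in the world has none). Each returns a list of dicts, best first, with "confidence" (0 to 1); they miss things now and then, are a little off and sometimes report something else, mostly with a low value. They report only what shows in the picture. A call takes as long as a camera call.
- viewer.look_for(camera, name): "extent" ([left, top, width, height] as shares, 0 to 1, of the picture: columns of its width, rows of its height, round what is visible of it).
- viewer.outline_of(camera, name): "mask" (384x512 bool, what is visible of it) and "extent" ([left, top, width, height] as shares, 0 to 1, of the picture: columns of its width, rows of its height, round what is visible of it).
- viewer.pinpoint(camera, name): "xy" ([column, row] as shares, 0 to 1, of the picture: columns of its width, rows of its height: a listed point, or the origin of a listed thing).
The state is a dict: "time": time; "qpos": joint angles; "dq": joint speeds; "joint_efforts": joint torques, N m; "eef_pos": TCP position; "tcp_rot": TCP orientation; "contact_force": force on the tool from outside, world axes, zero at the start; "wrist_torque": the same for the moment, N m; "opening": opening from 0.0 (shut) to 1.0 (fully open); "finger_force": force on a finger pad.
Only numpy, scipy, OpenCV 4.12 (cv2) and the standard library are available. Lean on these libraries where they do the work, as an engineer would, in place of code of your own. Each camera call takes 0.05 s, during which the arm holds its last target. There are 200 camera calls.

## Working session

There is one attempt and no reset: what is moved stays moved. The work goes in short steps, Python scripts to look and compute and a shell command to move; the robot and the scene stay as the last step left them, time stands still between calls to the robot, and variables do not carry over. Pictures are saved under pics/ and viewed, at most 10 in all, crops included, and the job is handed in when it is done.

```bash
mkdir -p pics
cat > h.py <<'E'
import numpy as np, cv2
from plant import get_state, viewer, sign_off, ctrl
from scipy.spatial.transform import Rotation as R
def cam(name):
    p=viewer.camera_params(name); f=192/np.tan(np.radians(p['fov_y'])/2)
    if 'hand_eye' in p:
        s=get_state(); T=np.eye(4);T[:3,:3]=R.from_quat(s['tcp_rot']).as_matrix();T[:3,3]=s['eef_pos']
        M=T@np.array(p['hand_eye']); return p,f,M[:3,3],M[:3,:3]
    a=np.array(p['attitude']); Rm=R.from_quat(a).as_matrix() if a.size==4 else a.reshape(3,3)
    return p,f,np.array(p['xyz']),Rm
def ray(c,xy):
    p,f,o,Rm=c
    u,v=xy[0]*512,xy[1]*384
    d=Rm@np.array([(u-p['cx'])/f,-(v-p['cy'])/f,-1]); return o,d/np.linalg.norm(d)
def atz(r,z): o,d=r; return o+d*(z-o[2])/d[2]
def tri(rs):
    A=sum(np.eye(3)-np.outer(d,d) for o,d in rs); b=sum((np.eye(3)-np.outer(d,d))@o for o,d in rs)
    X=np.linalg.solve(A,b); return X,[np.linalg.norm(np.cross(X-o,d)) for o,d in rs]
E
python3 - <<'E'
from h import *
s=get_state(); print(s)
for n in ('scene','top','wrist'): print(n,viewer.camera_params(n))
ims=[]
for n in ('scene','top'):
    im=viewer.read_camera(n); cv2.imwrite(f'pics/{n}0.png',im)
    c=cam(n)
    for t in ['back_stop','bridge','rack','rack_end','crank_centre','crank_grip','pad','pad_top','shaker','reagent','washbottle','sample','basket']:
        r=viewer.pinpoint(n,t)
        print(n,t,[(np.round(np.array(q['xy'])*[512,384],1).tolist(),round(q['confidence'],2)) for q in r[:2]])
E
```

```text
{'time': 0.0, 'qpos': array([-1.40398350e+00,  2.87170029e-01,  1.57818253e+00, -1.32815145e-05,
        1.27862344e+00, -1.50001459e-01]), 'dq': array([ 7.06455639e-04, -1.19272653e-04, -1.84839517e-03, -9.71820460e-04,
       -9.01216364e-04, -1.48537338e-05]), 'joint_efforts': array([-2.03916261e-04, -4.05985951e+01, -2.92625588e+01, -8.78197397e-05,
        5.83793837e-03, -4.30221107e-06]), 'eef_pos': array([ 0.21020253, -0.64073536,  0.22994129]), 'tcp_rot': array([ 9.87478798e-01,  1.57747278e-01, -1.63735503e-05, -1.19158057e-03]), 'contact_force': array([-0.5213702 ,  0.49576598, -0.20209608]), 'wrist_torque': array([-0.0008879 ,  0.01696358, -0.01525118]), 'finger_force': 0.0, 'opening': 1.0020184718089138}
scene {'fov_y': 42.4448256878073, 'cx': 260.37722568932895, 'cy': 191.13257350367772, 'xyz': array([1.10063169, 0.850107  , 1.02171543]), 'attitude': array([0.12209546, 0.40748543, 0.86406906, 0.26913375])}
top {'fov_y': 42.197861891382836, 'cx': 261.0859998370782, 'cy': 190.2679046854286, 'xyz': array([ 0.17052274, -0.02884599,  1.8724787 ]), 'attitude': array([ 0.06736
[... 1019 characters left out ...]
0.8], 0.74), ([172.1, 172.5], 0.19)]
scene basket [([171.6, 172.8], 0.87)]
top back_stop [([200.9, 172.7], 0.59), ([152.1, 180.5], 0.51)]
top bridge [([230.3, 168.0], 0.81), ([231.9, 226.3], 0.44)]
top rack [([249.5, 178.8], 0.7)]
top rack_end [([280.5, 191.2], 0.97)]
top crank_centre [([229.9, 163.2], 0.63)]
top crank_grip [([218.1, 170.0], 0.57), ([367.1, 174.3], 0.43)]
top pad [([227.4, 165.1], 0.57), ([229.5, 171.2], 0.55)]
top pad_top [([234.8, 172.6], 0.49)]
top shaker [([234.7, 184.0], 0.9), ([200.5, 170.1], 0.43)]
top reagent [([232.0, 171.5], 0.71)]
top washbottle [([328.8, 225.0], 0.69)]
top sample [([233.4, 227.2], 0.61)]
top basket [([364.5, 176.4], 0.91), ([235.2, 225.8], 0.62)]
```

```bash
python3 -c "
import cv2,numpy as np
a=cv2.imread('pics/scene0.png');b=cv2.imread('pics/top0.png')
cv2.imwrite('pics/both.png',cv2.resize(np.vstack([a,b]),None,fx=.78,fy=.78))"
```

```text
(no output)
```

View pics/scene0.png

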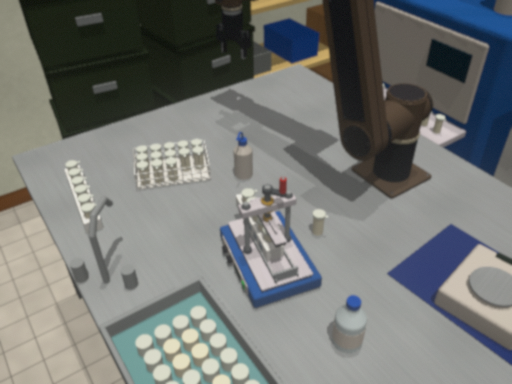

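View pics/top0.png

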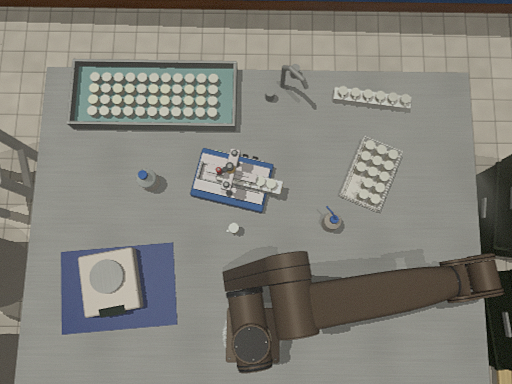

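The scene view shows the shaker in the middle (267,260), its bridge at (267,200) and the red grip at (283,185). In the top view the rack sticks out of the right (-y) end at about (280,188) and the crank is at (220-232,168). The bystanders are well clear, except the single sample vial at (233,228).

Run:
```python
from h import *
S,T=cam('scene'),cam('top')
P=lambda c,u,v: ray(c,(u/512,v/384))
for n,a,b in [('bridge',(267.3,200.5),(230.3,168)),('backstop',(285.3,274.7),(200.9,172.7)),('cc',(266.1,178.8),(229.9,163.2)),('grip',(281.7,181.3),(218.1,170)),('sample',(314,230.8),(233.4,227.2)),('shaker',(267.2,261.8),(234.7,184)),('wash',(240.5,175.8),(328.8,225)),('reagent',(346.1,343),(146,181))]:
    X,e=tri([P(S,*a),P(T,*b)]); print(n,X.round(3),np.round(e,3))
print('rack_end top z=.081',atz(P(T,280.5,191.2),.081).round(3), 'base',atz(P(T,250,343),0))
print('rack top z.06',atz(P(T,249.5,178.8),.06).round(3), 'bs',atz(P(T,200.9,172.7),.06).round(3),atz(P(S,285.3,274.7),.06).round(3))
print('shaker', atz(P(T,234.7,184),0),atz(P(S,267.2,261.8),0))
print('bridge z.216', atz(P(T,230.3,168),.216),atz(P(S,267.3,200.5),.216))
print(R.from_quat(get_state()['tcp_rot']).as_matrix().round(3))
```

```text
bridge [0.564 0.082 0.215] [0.002 0.002]
backstop [0.585 0.199 0.059] [0.003 0.003]
cc [0.565 0.079 0.282] [0.001 0.001]
grip [0.542 0.115 0.287] [0.001 0.001]
sample [0.388 0.076 0.006] [0.002 0.002]
shaker [ 0.559  0.077 -0.019] [0. 0.]
wash [ 0.408 -0.289 -0.014] [0.005 0.005]
reagent [0.563 0.413 0.006] [0.005 0.005]
rack_end top z=.081 [ 0.513 -0.097  0.081] base [-0.03190274  0.00627999  0.        ]
rack top z.06 [0.563 0.018 0.06 ] bs [0.583 0.2   0.06 ] [0.587 0.197 0.06 ]
shaker [0.55438153 0.07641141 0.        ] [0.56882336 0.09101152 0.        ]
bridge z.216 [0.565709   0.08071834 0.216     ] [0.56378039 0.08406484 0.216     ]
[[ 0.95   0.312  0.   ]
 [ 0.312 -0.95   0.   ]
 [ 0.    -0.    -1.   ]]
```

```bash
python3 -m handwheel '[[[0,0.03,-0.024,-0.012,0],[0,0.03,-0.024,-0.012,0],[0,0.03,-0.024,-0.012,0],[0,0.03,-0.024,-0.012,0],[0,0.031,-0.025,0,0],[0,0.031,-0.025,0,0],[0,0.031,-0.025,0,0],[0,0.031,-0.025,0,0],[0,0.031,-0.025,0,0],[0,0.031,-0.025,0,0],[0,0.031,-0.025,0,0],[0,0.031,-0.025,0,0]]]' 40
python3 -m handwheel '[[[0,0.03,-0.024,0,0],[0,0.03,-0.024,0,0],[0,0,0,0,7],[0,0,0,0,7],[0,0,0,0,7],[0,0,0,0,7],[0,0,0,0,0]]]'
python3 - <<'E'
from h import *
s=get_state(); print(s['eef_pos'],s['contact_force'],s['qpos'].round(2)); print(R.from_quat(s['tcp_rot']).as_matrix().round(3))
c=cam('wrist'); im=viewer.read_camera('wrist'); cv2.imwrite('pics/w1.png',im)
for t,z in [('rack_end',.081),('back_stop',.06),('bridge',.216),('crank_centre',.282),('crank_grip',.285),('rack',.06),('pad_top',.152)]:
    for q in viewer.pinpoint('wrist',t)[:2]:
        print(t,np.round(np.array(q['xy'])*[512,384],1),round(q['confidence'],2),atz(ray(c,q['xy']),z).round(3))
E
```

```text
time: 2.4
eef_pos: [0.4685, -0.2437, 0.2797]
tcp_rot: [0.987, 0.158, 0.0, 0.0]
contact_force: [1.4, -0.6, 0.5]
opening: -0.0
finger_force: 0.0
time: 2.98
eef_pos: [0.5099, -0.1809, 0.2795]
tcp_rot: [0.996, -0.087, 0.0, 0.0]
contact_force: [0.3, -0.2, 0.4]
opening: 0.001
finger_force: 0.0
[ 0.50992348 -0.18091778  0.27945105] [ 0.31668789 -0.21803724  0.35432159] [-0.53 -0.05  1.85 -0.    1.33  1.22]
[[ 0.985 -0.173  0.   ]
 [-0.173 -0.985 -0.   ]
 [ 0.     0.    -1.   ]]
rack_end [122.4 251.6] 0.72 [0.422 0.025 0.081]
crank_centre [321.8 206.2] 0.35 [ 0.528 -0.222  0.282]
crank_centre [413.6  67.6] 0.29 [ 0.591 -0.272  0.282]
rack [ 99.5 159.2] 0.88 [0.554 0.023 0.06 ]
```

View pics/w1.png

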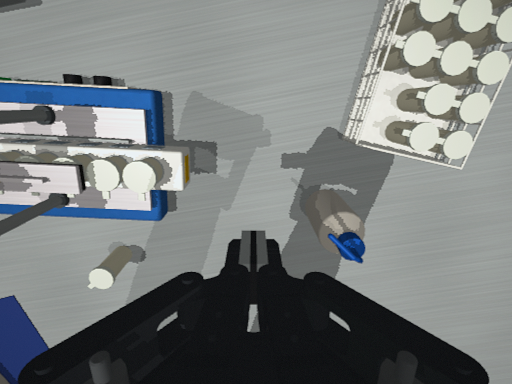

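The wrist view shows the rack's outer end, with its yellow label, at columns 187-190 and rows 152-186. The pad bar sits over the caps, ending at (82,178).

Run:
```python
from h import *
c=cam('wrist'); P=lambda u,v,z: atz(ray(c,(u/512,v/384)),z).round(4)
a,b=P(187,152,.102),P(186,188,.102); print('end corners top',a,b,np.linalg.norm(a-b),(a+b)/2)
# fit edges
print('caps',P(106,174,.134),P(140,176,.134))
print('blue corners',P(160,90,.045),P(160,220,.045))
print('pad end',P(80,163,.152),P(82,193,.152))
```

```text
end corners top [ 0.5475 -0.1076  0.102 ] [ 0.5042 -0.0954  0.102 ] 0.044985886675711975 [ 0.52585 -0.1015   0.102  ]
caps [ 0.5433 -0.0229  0.134 ] [ 0.5347 -0.0589  0.134 ]
blue corners [ 0.6254 -0.0774  0.045 ] [ 0.4467 -0.0264  0.045 ]
pad end [ 0.5616 -0.0115  0.152 ] [ 0.5307 -0.0018  0.152 ]
```

```bash
python3 -m handwheel '[[[0,0,-0.026,0,3.5],[0,0,0,0.038,0],[0,0,0,0.038,0],[0,0,0,0.038,0],[0,0,0,0.038,0],[0,0,0,0.039,0],[0,0,0,0,0]]]'
python3 - <<'E'
from h import *
s=get_state(); print(s['eef_pos'],s['contact_force'],s['qpos'].round(2)); print(R.from_quat(s['tcp_rot']).as_matrix().round(3))
c=cam('wrist'); im=viewer.read_camera('wrist'); cv2.imwrite('pics/w2.png',im)
E
```

```text
time: 3.97
eef_pos: [0.5084, -0.1526, 0.0797]
tcp_rot: [0.993, -0.116, -0.008, -0.003]
contact_force: [-2.0, 0.4, -1.9]
opening: 0.002
finger_force: 0.0
[ 0.50836484 -0.15263044  0.0797403 ] [-2.01062313  0.43215028 -1.85838912] [-0.48  0.16  2.03 -0.    0.97  1.32]
[[ 0.973 -0.231 -0.015]
 [-0.231 -0.973  0.008]
 [-0.016 -0.004 -1.   ]]
```

View pics/w2.png

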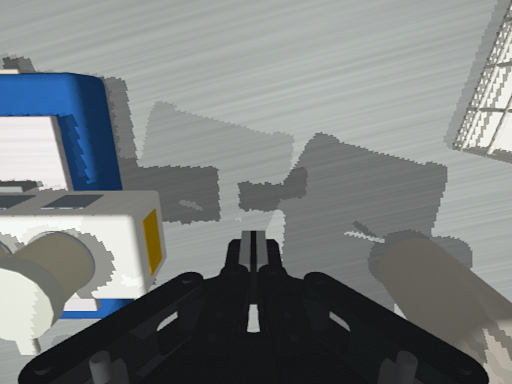

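The wrist view shows the fingertips at (253,235) and the rack's end face at column 160, rows 192 to about 293, with the yellow label at (153,240).

Run:
```python
from h import *
s=get_state();c=cam('wrist'); P=lambda u,v,z: atz(ray(c,(u/512,v/384)),z).round(4)
a,b=P(160,192,.102),P(166,290,.102); print(a,b,np.linalg.norm(a-b),(a+b)/2)
print('label c',P(153,241,.081)); print(s['eef_pos'],s['contact_force'])
Rm=R.from_quat(s['tcp_rot']).as_matrix()
for X in (a,b,P(153,241,.081)): print('tool',(Rm.T@(X-s['eef_pos'])).round(4))
```

```text
[ 0.5591 -0.1185  0.102 ] [ 0.5046 -0.1025  0.102 ] 0.0568000880281008 [ 0.53185 -0.1105   0.102  ]
label c [ 0.5255 -0.0948  0.081 ]
[ 0.51081868 -0.15384024  0.08388879] [ 0.16728471 -0.15991686  0.57138628]
tool [ 0.0386 -0.0456 -0.0184]
tool [-0.0181 -0.0486 -0.0178]
tool [ 0.0007 -0.0608  0.003 ]
```

```bash
python3 -m handwheel '[[[0,0.004,-0.012,0,0],[0,0,-0.012,0,0],[0,0,-0.01,0,0],[0,0,-0.008,0,0],[0,0,-0.008,0,0],[0,0,-0.008,0,0],[0,0,-0.008,0,0],[0,0,-0.008,0,0],[0,0,-0.008,0,0]]]'
python3 -m handwheel '[[[0,0,-0.005,0,0],[0,0,-0.003,0,0]]]'
python3 -m handwheel '[[[0,0,-0.003,0,0],[0,0,-0.003,0,0]]]'
```

```text
time: 4.77
eef_pos: [0.5387, -0.0777, 0.0906]
tcp_rot: [0.993, -0.116, 0.002, 0.002]
contact_force: [-0.9, -5.2, 6.3]
opening: -0.001
finger_force: 3.4
time: 4.93
eef_pos: [0.5405, -0.0697, 0.0905]
tcp_rot: [0.993, -0.115, 0.002, 0.002]
contact_force: [-1.2, -6.1, 5.6]
opening: 0.002
finger_force: 4.0
time: 5.1
eef_pos: [0.5419, -0.0643, 0.0905]
tcp_rot: [0.993, -0.116, 0.002, 0.002]
contact_force: [-1.9, -6.1, 5.2]
opening: -0.004
finger_force: 3.9
```

```bash
for i in 1; do python3 -m handwheel '[[[0,0,-0.003,0,0],[0,0,-0.003,0,0]]]'; python3 -m handwheel '[[[0,0,-0.003,0,0],[0,0,-0.002,0,0]]]'; python3 -m handwheel '[[[0,0,-0.002,0,0],[0,0,-0.002,0,0]]]';  done
```

```text
time: 5.27
eef_pos: [0.5433, -0.0585, 0.0905]
tcp_rot: [0.993, -0.116, 0.002, 0.002]
contact_force: [-0.8, -6.2, 5.5]
opening: 0.001
finger_force: 4.0
time: 5.43
eef_pos: [0.5444, -0.0535, 0.0905]
tcp_rot: [0.993, -0.116, 0.002, 0.002]
contact_force: [-0.8, -5.5, 5.8]
opening: 0.0
finger_force: 4.0
time: 5.6
eef_pos: [0.5453, -0.05, 0.0905]
tcp_rot: [0.993, -0.116, 0.002, 0.002]
contact_force: [-2.9, -10.8, 6.0]
opening: -0.0
finger_force: 3.6
```

```bash
python3 -m handwheel '[[[0,0,-0.002,0,0],[0,0,0,0,0]]]'; python3 -m handwheel '[[[0,0,-0.001,0,0],[0,0,0,0,0]]]'; python3 -m handwheel '[[[0,0,0.01,0,0],[0,0,0.03,0,0],[0,0,0.03,0,0],[0,0,0,-0.04,0],[0,0,0,-0.04,0],[0,0,0,-0.04,0],[0.045,0,0,-0.04,0],[0.045,0,0,-0.04,0],[0.045,0,0,-0.04,0],[0.045,0,0,0,0]]]'
python3 - <<'E'
from h import *
s=get_state(); print(s['eef_pos'],s['contact_force'],s['qpos'].round(2)); print(R.from_quat(s['tcp_rot']).as_matrix().round(3))
T=cam('top');im=viewer.read_camera('top');S=cam('scene');sm=viewer.read_camera('scene');c=cam('wrist');w=viewer.read_camera('wrist')
for n,k in (('top',T),('scene',S),('wrist',c)):
  for t,z in (('crank_grip',.287),('crank_centre',.284),('rack_end',.081),('bridge',.216)):
    for q in viewer.pinpoint(n,t)[:2]: print(n,t,np.round(np.array(q['xy'])*[512,384],1),round(q['confidence'],2),atz(ray(k,q['xy']),z).round(3))
a=cv2.resize(sm[140:300,200:360],(400,400),interpolation=2);b=cv2.resize(im[120:240,180:300],(400,400),interpolation=2)
cv2.imwrite('pics/c3.png',np.hstack([a,b]));cv2.imwrite('pics/w3.png',w)
E
```

```text
time: 5.77
eef_pos: [0.5458, -0.0485, 0.0907]
tcp_rot: [0.993, -0.116, 0.002, 0.002]
contact_force: [-2.0, -8.6, 6.6]
opening: -0.001
finger_force: 2.7
time: 5.93
eef_pos: [0.5458, -0.0483, 0.0907]
tcp_rot: [0.993, -0.115, 0.002, 0.003]
contact_force: [-2.5, -11.4, 5.5]
opening: -0.005
finger_force: 2.8
time: 6.77
eef_pos: [0.5313, -0.1141, 0.3388]
tcp_rot: [0.993, -0.116, 0.008, 0.001]
contact_force: [0.5, -0.4, 1.4]
opening: 0.523
finger_force: 0.0
[ 0.53128306 -0.11405121  0.33875743] [ 0.53000994 -0.36582854  1.44044041] [-0.4  -0.08  1.78  0.    1.43  1.4 ]
[[ 0.973 -0.23   0.016]
 [-0.23  -0.973 -0.005]
 [ 0.016  0.001 -1.   ]]
top crank_grip [221.  170.2] 0.49 [0.541 0.106 0.287]
top crank_centre [229.7 164.5] 0.75 [0.561 0.079 0.284]
top rack_end [263.2 185.3] 0.88 [ 0.534 -0.033  0.081]
top bridge [226.8 169.1] 0.82 [0.562 0.093 0.216]
top bridge [264.4 183.5] 0.64 [ 0.513 -0.037  0.216]
scene crank_grip [282.3 186.1] 0.74 [0.552 0.129 0.287]
scene crank_grip [315.9 230.8] 0.33 [0.583 0.291 0.287]
scene crank_centre [265.3 180.5] 0.75 [0.571 0.086 0.284]
scene rack_end [285.2 185.6] 0.49 [ 0.39  -0.07   0.081]
scene bridge [265.7 200.8] 0.83 [0.568 0.083 0.216]
wrist rack_end [204.2 164.2] 0.64 [ 0.541 -0.041  0.081]
wrist bridge [ 56.8 196.4] 0.76 [0.566 0.082 0.216]
```

View pics/w3.png

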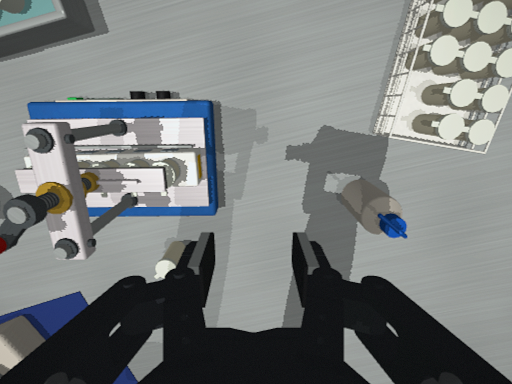

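View pics/c3.png

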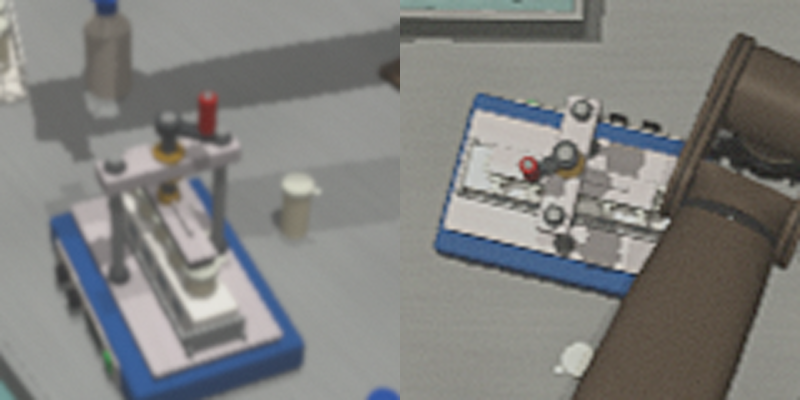

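The wrist view shows the rack's end at column 203, just inside the tray edge at 210, so it is home. In the crops the red grip is at (207,112) in the scene half and (529,168) in the top half. The hub is at (168,123) and (567,153).

Run:
```python
from h import *
S,T=cam('scene'),cam('top'); P=lambda c,u,v: ray(c,(u/512,v/384))
s=get_state(); Rm=R.from_quat(s['tcp_rot']).as_matrix()
g,e=tri([P(S,282.8,184.8),P(T,219,170.4)]); print('grip',g,e)
g2,e=tri([P(S,282.3,186.1),P(T,221,170.2)]); print('grip net',g2,e)
h,e=tri([P(S,267.2,189),P(T,230,165.9)]); print('hub',h,e, np.linalg.norm((g-h)[:2]))
print('delta in tool',(Rm.T@(g-s['eef_pos'])).round(3), Rm.T@(h-s['eef_pos']))
```

```text
grip [0.54151468 0.1146015  0.27657341] [np.float64(0.0013961613586380268), np.float64(0.001396161358638047)]
grip net [0.54212168 0.11001477 0.27027247] [np.float64(0.003562648359022124), np.float64(0.003562648359022278)]
hub [0.56342964 0.0805615  0.25096845] [np.float64(0.0014787525044015184), np.float64(0.0014787525044015874)] 0.04048440401506345
delta in tool [-0.04  -0.225  0.052] [-0.0107081 -0.1970892  0.0772746]
```

```bash
python3 -m handwheel '[[[0.06,-0.006,-0.037,0,0],[0.06,-0.006,-0.037,0,0],[0.06,-0.006,-0.037,0,0],[0.06,-0.006,-0.037,0,0],[0.06,-0.006,-0.037,0,0],[0.06,-0.006,-0.036,0,0],[0.06,0,0,0,0],[0.06,0,0,0,0]]]'
python3 - <<'E'
from h import *
s=get_state(); Rm=R.from_quat(s['tcp_rot']).as_matrix(); print(s['eef_pos'],s['contact_force'],s['qpos'].round(2)); print(Rm.round(3))
c=cam('wrist');w=viewer.read_camera('wrist')
for t,z in (('crank_grip',.277),('crank_centre',.277),('bridge',.216)):
    for q in viewer.pinpoint('wrist',t)[:2]: X=atz(ray(c,q['xy']),z);print(t,np.round(np.array(q['xy'])*[512,384],1),round(q['confidence'],2),X.round(4),(Rm.T@(X-s['eef_pos'])).round(3))
cv2.imwrite('pics/w4.png',w)
E
```

```text
time: 8.18
eef_pos: [0.5442, 0.1114, 0.3283]
tcp_rot: [0.993, -0.114, 0.0, 0.0]
contact_force: [-0.2, -0.8, 0.1]
opening: 0.705
finger_force: 0.0
[0.54415546 0.11141022 0.3283462 ] [-0.2161638  -0.79720202  0.11713506] [ 0.02 -0.04  1.76 -0.    1.42  1.82]
[[ 0.974 -0.227  0.   ]
 [-0.227 -0.974 -0.   ]
 [ 0.     0.    -1.   ]]
crank_grip [246.9 212.5] 0.57 [0.5446 0.1169 0.277 ] [-0.001 -0.005  0.051]
bridge [276.2 160.9] 0.65 [0.5656 0.0844 0.216 ] [0.027 0.021 0.112]
```

View pics/w4.png

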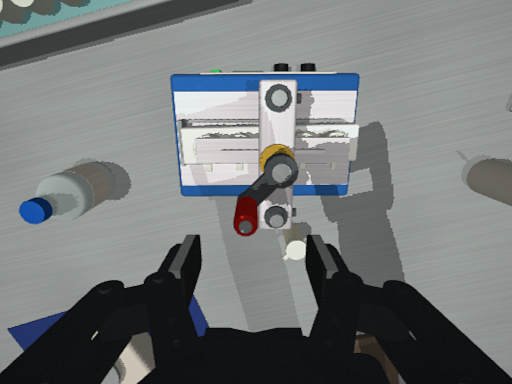

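The wrist view shows the red grip between the open fingers, its top face at (245,228) and its foot near (247,203). The hub top is at (283,173).

Run:
```python
from h import *
s=get_state(); Rm=R.from_quat(s['tcp_rot']).as_matrix()
c=cam('wrist'); P=lambda u,v,z: atz(ray(c,(u/512,v/384)),z).round(4)
for z in (.265,.27,.275,.28,.285): 
    g=P(245,228,z+.021); h=P(283,173,z-.016)
    print(z,g,h,np.linalg.norm((g-h)[:2]).round(4), 'tool',(Rm.T@(g-s['eef_pos'])).round(4),'net',P(246.9,212.5,z))
```

```text
0.265 [0.5366 0.1174 0.286 ] [0.5616 0.0792 0.249 ] 0.0457 tool [-0.0097 -0.0068  0.0423] net [0.5401 0.1155 0.265 ]
0.27 [0.5389 0.1166 0.291 ] [0.5629 0.0794 0.254 ] 0.0443 tool [-0.0073 -0.0066  0.0373] net [0.5421 0.1149 0.27  ]
0.275 [0.5412 0.1159 0.296 ] [0.5643 0.0797 0.259 ] 0.0429 tool [-0.0049 -0.0064  0.0323] net [0.5441 0.1143 0.275 ]
0.28 [0.5435 0.1152 0.301 ] [0.5656 0.08   0.264 ] 0.0416 tool [-0.0025 -0.0063  0.0273] net [0.5461 0.1137 0.28  ]
0.285 [0.5458 0.1145 0.306 ] [0.567  0.0802 0.269 ] 0.0403 tool [-0.0001 -0.0061  0.0223] net [0.5481 0.1131 0.285 ]
```

```bash
python3 -m handwheel '[[[0.06,-0.003,-0.005,0.02,0],[0.06,0,0,0.02,0],[0.06,0,0,0.014,0],[0.06,0,0,0.007,0],[0.06,0,0,0,0]]]'; python3 -m handwheel '[[[0.0,0,0,0,0],[0,0,0,0,0],[0,0,0,0,0],[0,0,0,0,0],[0,0,0,0,0],[0,0,0,0,0]]]' 40;  python3 -m handwheel '[[[0,0,0,0,0],[0,0,0,0,0]]]'
python3 - <<'E'
from h import *
s=get_state(); print(s['eef_pos'],s['contact_force'])
w=viewer.read_camera('wrist'); cv2.imwrite('pics/w5.png',w)
E
```

```text
time: 8.8
eef_pos: [0.5417, 0.114, 0.2651]
tcp_rot: [0.993, -0.117, -0.002, 0.0]
contact_force: [-0.4, -0.6, -0.3]
opening: 0.706
finger_force: 0.0
time: 9.3
eef_pos: [0.5436, 0.1163, 0.2692]
tcp_rot: [0.993, -0.116, 0.002, -0.001]
contact_force: [0.8, 4.8, 4.0]
opening: 0.194
finger_force: 39.5
time: 9.47
eef_pos: [0.5436, 0.1163, 0.2692]
tcp_rot: [0.993, -0.116, 0.002, -0.001]
contact_force: [1.5, 4.6, 5.0]
opening: 0.199
finger_force: 39.5
[0.54356314 0.11630225 0.2692039 ] [1.50664645 4.63853152 5.03459407]
```

View pics/w5.png

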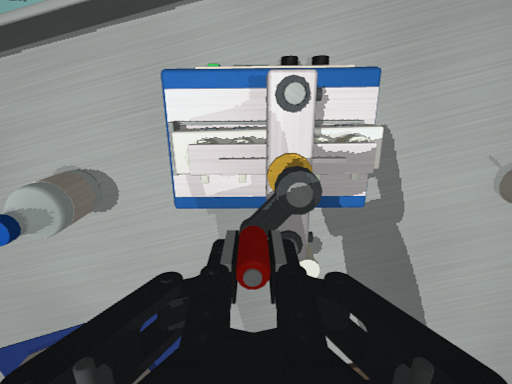

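The grip is held squarely between the pads at (253,255). Next I'll generate the arc rows: clockwise, with the 10 mm per turn descent.

```bash
cat > arc.py <<'E'
from h import *
import sys
C=np.array([.5638,.0818])
def st(C=C):
    s=get_state(); d=s['eef_pos'][:2]-C; r=np.linalg.norm(d); u=d/r; t=np.array([u[1],-u[0]]) # clockwise
    F=s['contact_force'][:2]; return s, np.degrees(np.arctan2(d[1],d[0])), r, -F@t, F@u
def rows(a0,step,n):
    A=R.from_quat([.993,-.116,0,0]).as_matrix()
    for k in range(n):
        a,b=np.radians(a0-k*step),np.radians(a0-(k+1)*step)
        D=.04*np.array([np.cos(b)-np.cos(a),np.sin(b)-np.sin(a),0]); d=A.T@D
        print(f'[0,{d[0]:.4f},{d[1]:.4f},{step/36000:.4f},0]',end=',')
    print()
if __name__=='__main__':
    s,a,r,ft,fr=st(); print('ang %.1f r %.4f drag %.2f rad %.2f z %.4f fz %.1f t %.2f'%(a,r,ft,fr,s['eef_pos'][2],s['contact_force'][2],s['time']))
    if len(sys.argv)>1: rows(*map(float,sys.argv[1:3]),int(sys.argv[3]))
E
python3 arc.py 120 15 24
```

```text
ang 120.4 r 0.0400 drag -4.29 rad 4.25 z 0.2692 fz 4.3 t 9.52
[0,0.0085,-0.0061,0.0004,0],[0,0.0098,-0.0037,0.0004,0],[0,0.0104,-0.0011,0.0004,0],[0,0.0103,0.0017,0.0004,0],[0,0.0095,0.0043,0.0004,0],[0,0.0081,0.0066,0.0004,0],[0,0.0061,0.0085,0.0004,0],[0,0.0037,0.0098,0.0004,0],[0,0.0011,0.0104,0.0004,0],[0,-0.0017,0.0103,0.0004,0],[0,-0.0043,0.0095,0.0004,0],[0,-0.0066,0.0081,0.0004,0],[0,-0.0085,0.0061,0.0004,0],[0,-0.0098,0.0037,0.0004,0],[0,-0.0104,0.0011,0.0004,0],[0,-0.0103,-0.0017,0.0004,0],[0,-0.0095,-0.0043,0.0004,0],[0,-0.0081,-0.0066,0.0004,0],[0,-0.0061,-0.0085,0.0004,0],[0,-0.0037,-0.0098,0.0004,0],[0,-0.0011,-0.0104,0.0004,0],[0,0.0017,-0.0103,0.0004,0],[0,0.0043,-0.0095,0.0004,0],[0,0.0066,-0.0081,0.0004,0],
```

```bash
python3 -m handwheel '[[[0,0,-0.0015,0,0],[0,0.0085,-0.0061,0.0004,0],[0,0.0098,-0.0037,0.0004,0],[0,0.0104,-0.0011,0.0004,0],[0,0.0103,0.0017,0.0004,0],[0,0.0095,0.0043,0.0004,0],[0,0.0081,0.0066,0.0004,0]]]'; python3 arc.py
```

```text
time: 10.1
eef_pos: [0.5989, 0.1051, 0.2668]
tcp_rot: [0.993, -0.116, 0.002, -0.004]
contact_force: [3.0, 9.6, 4.6]
opening: 0.196
finger_force: 39.8
ang 33.6 r 0.0422 drag 6.35 rad 7.77 z 0.2668 fz 4.6 t 10.10
```

```bash
python3 -m handwheel '[[[0,0.0061,0.0085,0.0004,0],[0,0.0037,0.0098,0.0004,0],[0,0.0011,0.0104,0.0004,0]]]'; python3 arc.py;  python3 -m handwheel '[[[0,-0.0017,0.0103,0.0004,0],[0,-0.0043,0.0095,0.0004,0],[0,-0.0066,0.0081,0.0004,0]]]'; python3 arc.py
```

```text
time: 10.35
eef_pos: [0.6043, 0.0726, 0.2654]
tcp_rot: [0.993, -0.116, 0.004, -0.002]
contact_force: [4.7, 6.7, 2.8]
opening: 0.194
finger_force: 39.5
ang -12.8 r 0.0415 drag 7.61 rad 3.13 z 0.2654 fz 2.8 t 10.35
time: 10.6
eef_pos: [0.5846, 0.0476, 0.264]
tcp_rot: [0.993, -0.116, 0.003, -0.001]
contact_force: [3.5, 6.0, 3.4]
opening: 0.196
finger_force: 39.6
ang -58.7 r 0.0400 drag 6.15 rad -3.30 z 0.2640 fz 3.4 t 10.60
```

Run:
```python
import numpy as np
from scipy.optimize import least_squares as L
p=np.array([[.5436,.1163],[.5989,.1051],[.6043,.0726],[.5846,.0476]])
r=L(lambda c:np.linalg.norm(p-c,axis=1)-.04,[.564,.08]);print(r.x,r.fun)
c=r.x; C=np.array([.5638,.0818]);F=np.array([[3,9.6],[4.7,6.7],[3.5,6.0]])
for q,f in zip(p[1:],F):
    u=(q-c)/np.linalg.norm(q-c);t=np.array([u[1],-u[0]]);print(np.degrees(np.arctan2(u[1],u[0])),-f@t,f@u)
```

```text
[0.56564119 0.08287002] [ 4.21992647e-05  4.00813255e-06 -2.87920330e-07  4.26106320e-05]
33.75852088281613 6.314233366321047 7.828822197217022
-14.877441100639992 7.682133277139995 2.8222027411683817
-61.740486801748716 5.923638006557194 -3.627742103191889
```

```bash
sed -i 's/\.5638,\.0818/.5656,.0829/' arc.py; python3 -m handwheel '[[[0,-0.0070,0.0046,0.0004,0],[0,-0.0098,0.0037,0.0004,0],[0,-0.0104,0.0011,0.0004,0]]]'>/dev/null; python3 arc.py;  python3 -m handwheel '[[[0,-0.0103,-0.0017,0.0004,0],[0,-0.0095,-0.0043,0.0004,0],[0,-0.0081,-0.0066,0.0004,0]]]'>/dev/null; python3 arc.py; python3 -m handwheel '[[[0,-0.0061,-0.0085,0.0004,0],[0,-0.0037,-0.0098,0.0004,0]]]'>/dev/null; python3 arc.py
```

```text
ang -103.2 r 0.0399 drag 6.99 rad -6.63 z 0.2629 fz 1.6 t 10.85
ang -147.0 r 0.0399 drag 7.32 rad -5.18 z 0.2617 fz 2.0 t 11.10
ang -176.3 r 0.0399 drag 5.91 rad -2.34 z 0.2609 fz 2.9 t 11.27
```

```bash
python3 arc.py -180 10 42 | tr ' ' '\n' | sed 's/\],/],\n/g'
```

```text
ang
-176.3
r
0.0399
drag
5.91
rad
-2.34
z
0.2609
fz
2.9
t
11.27
[0,-0.0010,-0.0069,0.0003,0],
[0,0.0002,-0.0070,0.0003,0],
[0,0.0014,-0.0068,0.0003,0],
[0,0.0026,-0.0065,0.0003,0],
[0,0.0037,-0.0059,0.0003,0],
[0,0.0046,-0.0052,0.0003,0],
[0,0.0055,-0.0043,0.0003,0],
[0,0.0061,-0.0033,0.0003,0],
[0,0.0066,-0.0022,0.0003,0],
[0,0.0069,-0.0010,0.0003,0],
[0,0.0070,0.0002,0.0003,0],
[0,0.0068,0.0014,0.0003,0],
[0,0.0065,0.0026,0.0003,0],
[0,0.0059,0.0037,0.0003,0],
[0,0.0052,0.0046,0.0003,0],
[0,0.0043,0.0055,0.0003,0],
[0,0.0033,0.0061,0.0003,0],
[0,0.0022,0.0066,0.0003,0],
[0,0.0010,0.0069,0.0003,0],
[0,-0.0002,0.0070,0.0003,0],
[0,-0.0014,0.0068,0.0003,0],
[0,-0.0026,0.0065,0.0003,0],
[0,-0.0037,0.0059,0.0003,0],
[0,-0.0046,0.0052,0.0003,0],
[0,-0.0055,0.0043,0.0003,0],
[0,-0.0061,0.0033,0.0003,0],
[0,-0.0066,0.0022,0.0003,0],
[0,-0.0069,0.0010,0.0003,0],
[0,-0.0070,-0.0002,0.0003,0],
[0,-0.0068,-0.0014,0.0003,0],
[0,-0.0065,-0.0026,0.0003,0],
[0,-0.0059,-0.0037,0.0003,0],
[0,-0.0052,-0.0046,0.0003,0],
[0,-0.0043,-0.0055,0.0003,0],
[0,-0.0033,-0.0061,0.0003,0],
[0,-0.0022,-0.0066,0.0003,0],
[0,-0.0010,-0.0069,0.0003,0],
[0,0.0002,-0.0070,0.0003,0],
[0,0.0014,-0.0068,0.0003,0],
[0,0.0026,-0.0065,0.0003,0],
[0,0.0037,-0.0059,0.0003,0],
[0,0.0046,-0.0052,0.0003,0],
```

```bash
m="python3 -m handwheel"; p(){ python3 arc.py; }
$m '[[[0,-0.0010,-0.0069,0.0003,0]]]' >/dev/null; p
$m '[[[0,0.0002,-0.0070,0.0003,0]]]' >/dev/null; p
$m '[[[0,0.0014,-0.0068,0.0003,0]]]' >/dev/null; p
$m '[[[0,0.0026,-0.0065,0.0003,0]]]' >/dev/null; p
$m '[[[0,0.0037,-0.0059,0.0003,0]]]' >/dev/null; p
$m '[[[0,0.0046,-0.0052,0.0003,0]]]' >/dev/null; p
```

```text
ang 173.3 r 0.0399 drag 6.42 rad -1.57 z 0.2606 fz 4.8 t 11.35
ang 163.6 r 0.0399 drag 6.48 rad -0.49 z 0.2602 fz 6.0 t 11.43
ang 153.6 r 0.0400 drag 6.75 rad 0.80 z 0.2599 fz 8.1 t 11.52
ang 143.6 r 0.0400 drag 6.28 rad 0.41 z 0.2597 fz 7.4 t 11.60
ang 133.4 r 0.0401 drag 7.00 rad 1.22 z 0.2594 fz 8.3 t 11.68
ang 123.3 r 0.0401 drag 6.12 rad 1.88 z 0.2591 fz 8.9 t 11.77
```

```bash
m="python3 -m handwheel"; p(){ python3 arc.py; }
$m '[[[0,0.0055,-0.0043,0,0]]]' >/dev/null; p
$m '[[[0,0.0061,-0.0033,0.0002,0]]]' >/dev/null; p
$m '[[[0,0.0066,-0.0022,0.0002,0]]]' >/dev/null; p
$m '[[[0,0.0069,-0.0010,0.0002,0]]]' >/dev/null; p
$m '[[[0,0.0070,0.0002,0.0003,0]]]' >/dev/null; p
$m '[[[0,0.0068,0.0014,0.0003,0]]]' >/dev/null; p
```

```text
ang 113.4 r 0.0402 drag 6.81 rad 1.87 z 0.2589 fz 7.3 t 11.85
ang 103.6 r 0.0403 drag 7.41 rad 1.58 z 0.2586 fz 8.0 t 11.93
ang 93.8 r 0.0403 drag 7.78 rad 2.04 z 0.2584 fz 7.7 t 12.02
ang 84.0 r 0.0403 drag 7.51 rad 2.21 z 0.2581 fz 8.1 t 12.10
ang 74.2 r 0.0404 drag 9.05 rad 2.47 z 0.2579 fz 8.5 t 12.18
ang 64.4 r 0.0404 drag 9.41 rad 2.80 z 0.2576 fz 8.7 t 12.27
```

```bash
m="python3 -m handwheel"; p(){ python3 arc.py; }
$m '[[[0,0.0065,0.0026,0.0002,0]]]' >/dev/null; p
$m '[[[0,0.0030,0.0018,0.0001,0]]]' >/dev/null; p
$m '[[[0,0,0,0,0]]]' >/dev/null; p
$m '[[[0,0,0,0,0],[0,0,0,0,0]]]' >/dev/null; p
```

```text
ang 54.7 r 0.0404 drag 9.30 rad 3.20 z 0.2574 fz 7.0 t 12.35
ang 49.3 r 0.0403 drag 9.49 rad 2.78 z 0.2573 fz 7.3 t 12.43
ang 48.8 r 0.0403 drag 7.48 rad 3.04 z 0.2573 fz 6.9 t 12.52
ang 48.9 r 0.0403 drag 7.02 rad 3.61 z 0.2573 fz 5.8 t 12.68
```

```bash
m="python3 -m handwheel"; p(){ python3 arc.py; }
$m '[[[0,-0.0009,-0.0006,-0.0008,0],[0,-0.0008,-0.0005,-0.0008,0],[0,0,0,0,0]]]' >/dev/null; p
$m '[[[0.05,0,0,0,0],[0.05,0,0,0,0],[0.05,0,0,0,0],[0.05,0,0,0,0]]]'
$m '[[[0.05,0,0,-0.015,0],[0.05,0,0,-0.025,0],[0.05,0,0,-0.035,0],[0.05,0,0.03,-0.02,0],[0.05,0,0.04,0,0],[0.05,0,0.04,0,0],[0.05,0,0.04,0,0],[0.05,0,0.04,0,0],[0.05,0,0,0,0],[0.05,0,0,0,0]]]'
python3 - <<'E'
from h import *
T=cam('top');im=viewer.read_camera('top');S=cam('scene');sm=viewer.read_camera('scene');c=cam('wrist');w=viewer.read_camera('wrist')
cv2.imwrite('pics/c6.png',np.hstack([cv2.resize(sm[140:300,200:360],(400,400)),cv2.resize(w,(400,400))]))
for n,k in (('top',T),('scene',S)):
  for t,z in (('crank_grip',.268),('rack_end',.081)):
    for q in viewer.pinpoint(n,t)[:1]: print(n,t,round(q['confidence'],2),atz(ray(k,q['xy']),z).round(3))
E
```

```text
ang 49.3 r 0.0402 drag 0.54 rad 5.62 z 0.2575 fz 0.7 t 12.93
time: 13.27
eef_pos: [0.5912, 0.112, 0.2571]
tcp_rot: [0.993, -0.116, -0.001, 0.001]
contact_force: [0.0, -0.1, 0.4]
opening: 0.583
finger_force: 0.0
time: 14.1
eef_pos: [0.547, -0.0743, 0.3525]
tcp_rot: [0.993, -0.118, -0.0, 0.0]
contact_force: [-0.7, 0.8, -0.4]
opening: 0.589
finger_force: 0.0
top crank_grip 0.54 [0.588 0.098 0.268]
scene crank_grip 0.77 [0.584 0.114 0.268]
```

View pics/c6.png

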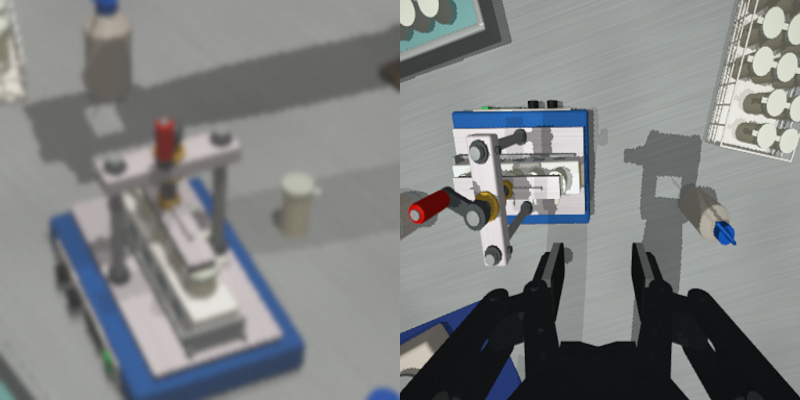

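The crops show the rack home with its end just inside the tray edge, and the bar down on the caps. The crank is free with its grip at (165,140), and the sample vial is still standing at (297,205).

```bash
python3 -c "
from plant import sign_off; print(sign_off())"
```

```text
the job is handed in; nothing more can be done
None
```

I pushed the rack home against the back stop, turned the hold-down screw until the drag at the grip rose about 3–4 N above free turning (roughly 95 N on the caps, estimated), and let go of the crank with the bystanders untouched; the job was handed in after about 14 s and the result isn't shown to me.

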